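# Close the service trays and prove their earthing

### The arm

A 6-joint arm with a two-finger parallel gripper is mounted at the origin on the work surface. World frame = base frame: x ahead of the robot, y to its left, z up, the work surface at z = 0. Lengths are in mm, angles in rad, forces in N, time in s.
With the tool pointing down it reaches from about 350 to 875 mm from the base axis. Payload 4.2 kg.
Tool frame: the origin (TCP) lies on the mounting face of the last link; the fingertips stand 173 mm ahead of it and the grasp point (between the pads) lies grip_point_offset ahead of it (grip_point_offset is the distance from the TCP to the grasp point, in mm); z points along the fingers, y is the line along which they close (so a half turn about z gives the same grasp; the last joint's range is limited). The gripper opens to 85 mm and grips with 20 to 120 N. Pads are 22 mm wide; open, the fingers measure 114 mm over their backs; the gripper's body (76 mm by 85 mm) begins 54 mm behind the grasp point. The pads swing forward as they close: fully open they stand 13 mm farther back than shut.
Start: joints at [-0.956, 0.385, 0.008, 0, -1.194, -0.259], TCP at [217.727, -585.828, 404.712] pointing down, gripper open.
Joint ranges: [-3.14, 3.14], [-1.21, 2.06], [-1.07, 1.41], [-3.16, 2.05], [-2.99, -0.16], [-3.1, 3.1]. Speed limits (rad/s): [2.79, 2.79, 3.14, 3.14, 3.14, 3.14].

### API

Orientations are given as a unit quaternion [x, y, z, w].
In Python, from bench import read_state, get_image, job_done, recognise, place_of, grip_point_offset gives the robot as it stands. The module is installed in compiled form; this text tells all that it offers.
- The arm moves only by the tool carry_out, never from a script. Its arguments are lists of equal length, an entry for each row: "slide": the shift along the tool's x, y, z in m, a list of three; "roll": the turn about the tool's z in degrees; "claw": the finger opening in m, from 0 to 0.0854. A call has 1 to 8 rows; each row is the pose to reach, as a shift and turn from the pose commanded when the call began, along the tool's axes at that moment; what a row does not reach only later rows make up. A row lasts 1/8 s, in which the tool goes at most 62.5 mm and 10.7 degrees, less where a joint would pass 70% of its speed; a pose out of reach is approached as far as the arm can. A call with a gripper value outside its range is refused whole. The fingers move at their own pace and stop on an object; the grip force is fixed at half the most. Time passes only in rows, so rows that repeat a pose let the fingers close. It gives the time, the measured TCP pose, the force, the opening and the grip force at its end, in the units of the state.
- read_state(): the state, without advancing time (a new reading comes with each control period).
- get_image(name): name is "scene" or "top"; returns a dict with "img" (384x512x3 uint8, red, green, blue), "z_map" (384x512 float32, mm along the optical axis (not along the pixel's ray), 0 where there is no reading), "mtx" (3x3 intrinsics, pixels), "world_from_camera" (4x4, takes a point from camera to world coordinates). Camera axes: x right, y up, looking along -z (the intrinsics and any distortion apply to the point x, -y, -z); pixel columns grow to the right and rows downward; lengths in mm; the calibration is good to about 2 mm. A picture is of the moment at which its call begins.
- job_done(): hands the job in; it is judged then, once.
Trained networks look in a picture, given as the dict that the camera call returned (one of the last four; its "shot" number tells which), for a name from the list of things; names that differ only in an ending like _2 or _b are one class to them, and where a whole thing is asked for, a point or a joint stands for the part that bears it (a point fixed in the world has none). Each returns a list of dicts, best first, with "conf" (0 to 1); they miss things now and then, are a little off and sometimes report something else, mostly with a low value. They report only what shows in the picture. A call takes as long as a camera call.
- recognise(picture, thing): "at" ([column, row] in pixels, amid what is visible of it).
- place_of(picture, thing): "at" ([column, row] in pixels: a listed point, or the origin of a listed thing).
The state is a dict: "clock": time; "joints": joint angles; "joint_vel": joint speeds; "joint_efforts": joint torques, N m; "position": TCP position; "ee_rot": TCP orientation; "contact_force": force on the tool from outside, world axes, zero at the start; "wrist_torque": the same for the moment, N m; "gripper_width": finger opening in mm; "grasp_force": force on a finger pad.
Only numpy, scipy, OpenCV 4.12 (cv2) and the standard library are available. Lean on these libraries where they do the work, as an engineer would, in place of code of your own. Each camera call takes 0.05 s, during which the arm holds its last target. There are 200 camera calls.

### The job

Slide each loose steel cover along its own tray, keeping it low (never lifted clear), until it drops flush into its recess. Then take the bridge-shaped tester and touch its steel tip, briefly but firmly, first on the brass stud of the earth terminal and then on the stud of each fitted cover, from the largest to the smallest, and stand the tester upright back on the middle of its pad. All the covers must still be flush at the end, and the other things on the shelf stay where they are.

Things in the scene. Friction and masses are not known exactly. Their poses are not given: they have to be found in the camera images.
- tray_long: Fixed flat grey tray of the long cover, 280 x 130 x 12 mm (x, y, height). Origin: centre of its underside, on the shelf; x runs from its plain near end (where the cover starts) to the far end with a long recess, dark inside, 6 mm deep, 3 mm larger than the cover on every side, centred 75 mm along +x. The three trays look alike but for the recess, and swap places from start to start
- tray_long_recess (a point): Centre of that recess's floor, 6 mm above the shelf; axes as the tray's
- cover_long: Loose steel cover, 110 x 90 mm (x by y), the largest; 6 mm thick, 0.25 kg. Origin: centre of its underside; z up. In its middle a black pull, 40 x 16 mm (x, y), 30 mm high above the plate, topped by a brass stud. Starts flat on the near half of its tray, somewhat turned. Seated, it is flush with the tray's top, underside 6 mm above the shelf; either way round will do. May be absent: its tray then stays open
- cover_long_stud (a point): Test point of that cover: centre of the top of the brass stud (18 mm across, 3 mm high) on its pull, 39 mm above the cover's underside
- tray_square: Fixed flat grey tray of the square cover, 280 x 130 x 12 mm (x, y, height). Origin: centre of its underside, on the shelf; x runs from its plain near end (where the cover starts) to the far end with a square recess, dark inside, 6 mm deep, 3 mm larger than the cover on every side, centred 75 mm along +x. The three trays look alike but for the recess, and swap places from start to start
- tray_square_recess (a point): Centre of that recess's floor, 6 mm above the shelf; axes as the tray's
- cover_square: Loose steel cover, 80 x 80 mm, the middle one; 6 mm thick, 0.25 kg. Origin: centre of its underside; z up. In its middle a black pull, 40 x 16 mm (x, y), 30 mm high above the plate, topped by a brass stud. Starts flat on the near half of its tray, somewhat turned. Seated, it is flush with the tray's top, underside 6 mm above the shelf; either way round will do. May be absent: its tray then stays open
- cover_square_stud (a point): Test point of that cover: centre of the top of the brass stud (18 mm across, 3 mm high) on its pull, 39 mm above the cover's underside
- tray_round: Fixed flat grey tray of the round cover, 280 x 130 x 12 mm (x, y, height). Origin: centre of its underside, on the shelf; x runs from its plain near end (where the cover starts) to the far end with a round recess, dark inside, 6 mm deep, 3 mm larger than the cover on every side, centred 75 mm along +x. The three trays look alike but for the recess, and swap places from start to start
- tray_round_recess (a point): Centre of that recess's floor, 6 mm above the shelf; axes as the tray's
- cover_round: Loose steel cover, 70 mm in diameter, the smallest; 6 mm thick, 0.25 kg. Origin: centre of its underside; z up. In its middle a black pull, 40 x 16 mm (x, y), 30 mm high above the plate, topped by a brass stud. Starts flat on the near half of its tray, somewhat turned. Seated, it is flush with the tray's top, underside 6 mm above the shelf; either way round will do. May be absent: its tray then stays open
- cover_round_stud (a point): Test point of that cover: centre of the top of the brass stud (18 mm across, 3 mm high) on its pull, 39 mm above the cover's underside
- terminal: Fixed white earth terminal block, 70 x 60 x 30 mm, with a round steel collar (28 mm across, 10 mm high) and a brass stud on top, 45 mm high in all. Origin: centre of its underside on the shelf
- terminal_stud (a point): Test point of the terminal: centre of the top of its brass stud (18 mm across), 45 mm above the shelf
- pad: Fixed flat black rubber parking pad, 170 x 90 x 4 mm, long side along its x. Origin: centre of its underside. It and the terminal swap sides from start to start
- tester: Loose bridge-shaped hand tester standing on the pad, 130 mm long (x), 0.16 kg. Grey bar 130 x 22 mm (x, y), 36 to 62 mm above its underside, to be gripped across near its middle; under the rear end (x = -55 mm) a 56 mm wide heel foot, under the front end (x = +55 mm) a thin steel tip pointing down, both down to the underside. Origin: mid-length, at underside level; z up
- tester_tip (a point): Lower end of the tester's probe tip (8 mm across), 55 mm from the tester's origin along +x, at its underside level
- spray_bottle: Bystander: peach spray bottle, 76 mm across, 219 mm high, loose. Origin: centre of its underside
- vase: Bystander: grey ceramic vase-shaped container, 104 mm across, 160 mm high, loose. Origin: centre of its underside
- soap_tin: Bystander: round aluminium tin, 72 mm across, 32 mm high, loose. Origin: centre of its underside
- tile_sample: Bystander: white ceramic tile sample, 60 x 90 x 18 mm, loose. Origin: centre of its underside

How it is judged (in metres and radians):
On the way, in this order (a step that is already met when the one before it is completed fails the run):
1. every cover that is present lies flush in its recess (horizontal distance between cover_long and tray_long_recess below 0.01 m and z of cover_long in the frame of tray_long_recess below 0.0025 m and angle between each of cover_long, cover_square, cover_round's own z axis and vertical below 0.04 rad and horizontal distance between cover_square and tray_square_recess below 0.01 m and z of cover_square in the frame of tray_square_recess below 0.0025 m and horizontal distance between cover_round and tray_round_recess below 0.01 m and z of cover_round in the frame of tray_round_recess below 0.0025 m), for 0.3 s.
2. the tester's tip touches the terminal's stud (distance between tester_tip and terminal_stud below 0.011 m and contact force between tester and terminal above 0.3 N), for 0.2 s.
3. the tester's tip touches the stud of the fitted long cover (passed over if that cover is absent) (distance between tester_tip and cover_long_stud below 0.011 m and contact force between tester and cover_long above 0.3 N and horizontal distance between cover_long and tray_long_recess below 0.01 m and z of cover_long in the frame of tray_long_recess below 0.0025 m and angle between cover_long's own z axis and vertical below 0.04 rad), for 0.2 s.
4. the tester's tip touches the stud of the fitted square cover (passed over if that cover is absent) (distance between tester_tip and cover_square_stud below 0.011 m and contact force between tester and cover_square above 0.3 N and horizontal distance between cover_square and tray_square_recess below 0.01 m and z of cover_square in the frame of tray_square_recess below 0.0025 m and angle between cover_square's own z axis and vertical below 0.04 rad), for 0.2 s.
5. the tester's tip touches the stud of the fitted round cover (passed over if that cover is absent) (distance between tester_tip and cover_round_stud below 0.011 m and contact force between tester and cover_round above 0.3 N and horizontal distance between cover_round and tray_round_recess below 0.01 m and z of cover_round in the frame of tray_round_recess below 0.0025 m and angle between cover_round's own z axis and vertical below 0.04 rad), for 0.2 s.
At the end, for the whole second after the job is handed in: Every present cover lies flush in its recess (underside within 2.5 mm of the recess floor, centre within 10 mm, level within 0.04 rad), and the tester stands upright (within 0.08 rad) and still on its pad, its middle within 30 mm of the pad's middle (all of step 1 and horizontal distance between tester and pad below 0.03 m and z of tester in the frame of pad below 0.008 m and angle between tester's own z axis and vertical below 0.08 rad and linear speed of each of tester, cover_long, cover_square, cover_round below 0.02 m/s); the robot touches nothing.
It fails at once if a cover is lifted more than 28 mm clear of its tray's top (z of cover_long in the frame of tray_long above 0.04 m or z of cover_square in the frame of tray_square above 0.04 m or z of cover_round in the frame of tray_round above 0.04 m).
It fails at once if the spray bottle, vase, tin or tile sample is shifted more than 40 mm (distance of any of spray_bottle, vase, soap_tin, tile_sample from where it was at the start of the episode above 0.04 m).
Of cover_long, cover_square, cover_round only 2 to 3 are there at a start; the rules pass over those that are not, and their reading is None.
At some moment in a run one of cover_long, cover_square, cover_round may be knocked a few centimetres aside while the robot is not near it.
It also fails if it takes over 210 s, if anything falls off the work surface, if the arm or the gripper's body presses on something with over 40 N, if the wrist force passes 120 N, or if a joint passes its speed limit or range.

## Working session

There is one attempt and no reset: what is moved stays moved. The work goes in short steps, Python scripts to look and compute and a tool call to move; the robot and the scene stay as the last step left them, time stands still between calls to the robot, and variables do not carry over. Pictures are saved under pics/ and viewed, at most 14 in all, crops included, and the job is handed in when it is done.

Besides the shell and the picture viewer there is one more tool, called after "Request:" as name(argument=value, ...) on one line, values as JSON. carry_out: Moves the arm, as the interface text tells. Its arguments: {"type":"object","properties":{"slide":{"type":"array"},"roll":{"type":"array"},"claw":{"type":"array"}},"required":["slide","roll","claw"]}

```bash
mkdir -p pics
cat > h.py <<'E'
import numpy as np, cv2
from bench import *
def save(p,n,crop=None,s=1):
    im=p["img"][:,:,::-1]
    if crop: im=im[crop[1]:crop[3],crop[0]:crop[2]]
    cv2.imwrite(f"pics/{n}.png",cv2.resize(im,None,fx=s,fy=s,interpolation=cv2.INTER_CUBIC))
def ray(p,uv):
    K=p["mtx"];T=p["world_from_camera"]
    d=np.array([(uv[0]-K[0,2])/K[0,0],-(uv[1]-K[1,2])/K[1,1],-1.])
    return T[:3,3],T[:3,:3]@d
def at_z(p,uv,z):
    o,d=ray(p,uv);return o+d*(z-o[2])/d[2]
def cloud(p):
    K=p["mtx"];T=p["world_from_camera"];z=p["z_map"]
    v,u=np.mgrid[:z.shape[0],:z.shape[1]]
    c=np.stack([(u-K[0,2])/K[0,0]*z,-(v-K[1,2])/K[1,1]*z,-z],-1)
    w=c@T[:3,:3].T+T[:3,3]; w[z==0]=np.nan
    return w
E
python3 - <<'E'
from h import *
np.set_printoptions(precision=1,suppress=True)
s=read_state();print(s,grip_point_offset)
H=dict(tray_long_recess=6,tray_square_recess=6,tray_round_recess=6,cover_long_stud=51,cover_square_stud=51,cover_round_stud=51,terminal_stud=45,pad=4,tester_tip=4,tester=4,spray_bottle=0,vase=0,soap_tin=0,tile_sample=0,tray_long=0,tray_square=0,tray_round=0,cover_long=12,cover_square=12,cover_round=12)
for n in ["top","scene"]:
    p=get_image(n);save(p,n+"0",s=1.5)
    print(n,p["mtx"].ravel(),p["world_from_camera"])
    for k,z in H.items():
        for r in place_of(p,k)[:2]: print(k,np.round(r["conf"],2),np.array(r["at"]),at_z(p,r["at"],z))
E
```

```text
{'clock': 0.0, 'joints': array([-1. ,  0.4,  0. , -0. , -1.2, -0.3]), 'joint_vel': array([-0., -0., -0.,  0., -0., -0.]), 'joint_efforts': array([  0. , -39.2,  18.8,   4.2,  -0. ,   0. ]), 'position': array([ 217.7, -585.6,  403.6]), 'ee_rot': array([-0.2,  1. ,  0. , -0. ]), 'contact_force': array([ 0.4, -1.5,  0. ]), 'wrist_torque': array([ 0., -0.,  0.]), 'grasp_force': 0.0, 'gripper_width': 85.63235526082264} 154.70000000000002
top [499.4   0.  254.1   0.  499.4 183.4   0.    0.    1. ] [[  -0.     1.    -0.2  272.7]
 [  -1.    -0.    -0.   -16.2]
 [  -0.     0.2    1.  1631.3]
 [   0.     0.     0.     1. ]]
tray_long_recess 0.94 [191.4 172.3] [604.7 204.    6. ]
tray_long_recess 0.36 [312.6 184.6] [ 561.9 -197.6    6. ]
tray_square_recess 0.81 [310.5 162.4] [ 637.  -192.3    6. ]
tray_round_recess 0.73 [254.7 162.6] [636.9  -6.5   6. ]
cover_long_stud 0.69 [188.9 206.1] [485.4 203.6  51. ]
cover_long_stud 0.47 [364.3 215.5] [ 453.7 -354.2   51. ]
cover_round_stud 0.63 [246.6 206.6] [483.3  19.4  51. ]
terminal_stud 0.66 [140.8 223.7] [430.2 356.7  45. ]
pad 0.81 [359.2 215.5] 
[... 1460 characters left out ...]
tester 0.75 [145.5 274.5] [ 465.9 -370.2    4. ]
spray_bottle 0.86 [341. 178.] [699.9 397.7   0. ]
spray_bottle 0.71 [260.5 173.3] [429.9 265.9  -0. ]
vase 0.57 [219.8 321.8] [ 712.2 -389.7    0. ]
vase 0.21 [264.4 181.2] [472.9 221.2   0. ]
soap_tin 0.57 [309.9 176.6] [597.9 344.3   0. ]
tile_sample 0.74 [186.2 291.2] [ 588.1 -357.1    0. ]
tray_long 0.73 [274.7 190.6] [536.9 182.7   0. ]
tray_square 0.85 [214.7 253.7] [ 562.7 -205.7    0. ]
tray_round 0.67 [252.  218.7] [560.5  -6.8   0. ]
tray_round 0.55 [158.5 283. ] [ 511.7 -372.3    0. ]
cover_long 0.58 [261.3 180.4] [471.  201.5  12. ]
cover_long 0.55 [269.6 223.9] [628.5 -16.3  12. ]
cover_round 0.52 [234.7 204.9] [481.3  14.6  12. ]
```

View pics/top0.png

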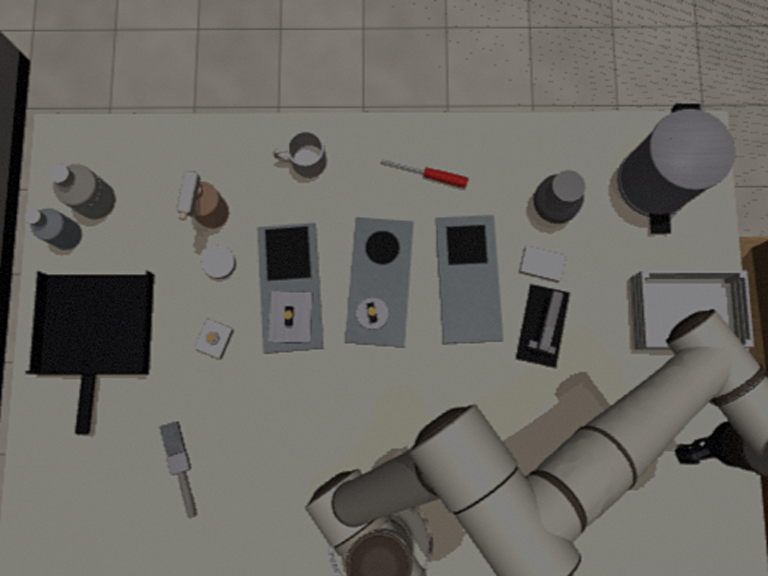

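View pics/scene0.png

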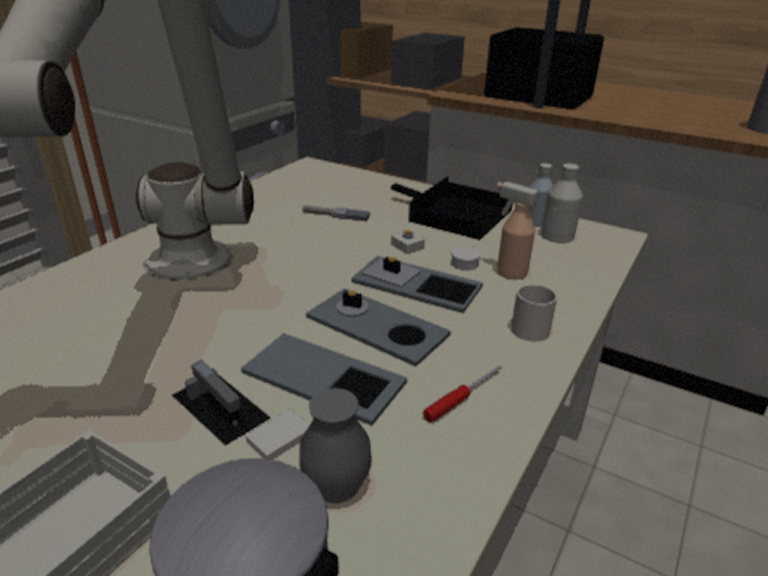

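```bash
cat >> h.py <<'E'
def blob(p,mask,z,seed,k=0):
    """min-area rect in world (mm) of mask component nearest seed"""
    m=mask.astype(np.uint8)
    if k: m=cv2.morphologyEx(m,cv2.MORPH_CLOSE,np.ones((k,k),np.uint8))
    n,l,st,c=cv2.connectedComponentsWithStats(m)
    i=1+np.argmin(np.hypot(*(c[1:]-seed).T)+1e4*(st[1:,4]<12))
    cs,_=cv2.findContours((l==i).astype(np.uint8),cv2.RETR_EXTERNAL,cv2.CHAIN_APPROX_NONE)
    v,u=np.nonzero(l==i)
    w=np.array([at_z(p,a,z)[:2] for a in np.stack([u,v],1)],np.float32)
    r=cv2.minAreaRect(w); 
    return w.mean(0),r,st[i,4]
E
python3 - <<'E'
from h import *
np.set_printoptions(precision=1,suppress=True)
p=get_image("top");im=p["img"].astype(int);hsv=cv2.cvtColor(p["img"],cv2.COLOR_RGB2HSV)
v=hsv[:,:,2];
for n,s in dict(traylong=(205,220),longrec=(192,169),longplate=(185,220),pull=(192,205),stud=(192,210),tr=(245,195),rr=(255,164),rp=(240,210),sq=(310,200),sr=(311,162),pad=(350,230),bar=(367,212),term=(135,225),tstud=(141,224)).items(): print(n,p["img"][s[1],s[0]],hsv[s[1],s[0]])
big=np.zeros_like(v,bool)
dark=v<45
for n,s,z in [("long",(192,169),12),("round",(255,164),12),("sq",(311,162),12),("pad",(359,215),4)]: print(n,blob(p,dark,z,s))
g=(v<150)&(v>20)&(hsv[:,:,1]<80); 
save(p,"crop1",(120,130,400,250),2.8)
E
```

```text
traylong [117 114 118] [143   9 118]
longrec [19 15 18] [158  54  19]
longplate [113 110 114] [143   9 114]
pull [ 8  9 10] [105  51  10]
stud [130 107  60] [ 20 137 130]
tr [86 89 92] [105  17  92]
rr [20 17 20] [150  38  20]
rp [118 116 120] [135   9 120]
sq [88 91 93] [102  14  93]
sr [10 10  6] [ 30 102  10]
pad [20 15 20] [150  64  20]
bar [94 91 92] [170   8  94]
term [127 127 130] [120   6 130]
tstud [127 102  54] [ 20 147 127]
long (array([616.1, 203.6], dtype=float32), ((616.5387573242188, 203.44839477539062), (114.31539154052734, 94.1823959350586), 4.259383678436279), np.int32(962))
round (array([628.7,  -5.7], dtype=float32), ((629.2897338867188, -5.824180603027344), (69.73690795898438, 71.29259490966797), 89.80213928222656), np.int32(383))
sq (array([ 634.5, -192. ], dtype=float32), ((634.4717407226562, -192.27474975585938), (84.20234680175781, 83.77307891845703), 2.7233455181121826), np.int32(629))
pad (array([ 454.3, -349.6], dtype=float32), ((455.86834716796875, -354.9002990722656), (85.97683715820312, 166.154541015625), 77.1588363647461), np.int32(995))
```

View pics/crop1.png

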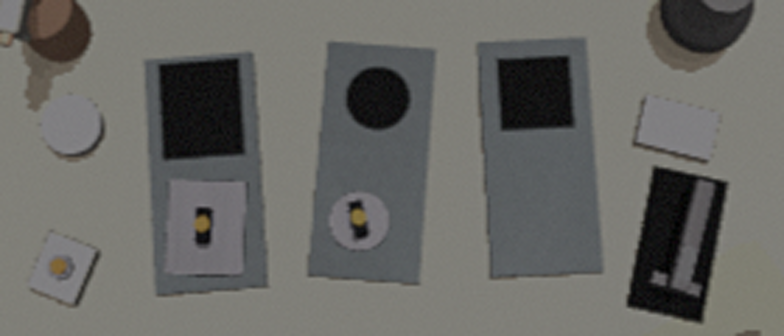

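```bash
cat > m.py <<'E'
from h import *
np.set_printoptions(precision=1,suppress=True)
def fit(p):
    im=cv2.GaussianBlur(p["img"],(3,3),0).astype(int); r,b,v=im[:,:,0],im[:,:,2],im.max(2)
    dark=p["img"].max(2)<45
    nonbg=(r-b<5)|(v<45); tray=nonbg
    plate=(v>100)&(r-b<5)&(r-b>-12)
    return im,dark,nonbg,plate
E
python3 - <<'E'
from m import *
p=get_image("top");im,dark,nonbg,plate=fit(p)
for s in [(185,220),(205,220),(205,228),(180,190),(240,210),(320,215),(150,235),(220,200)]: print(s,im[s[1]-1:s[1]+2,s[0]-1:s[0]+2].mean((0,1)))
for n,s in [("long",(193,192)),("round",(252,190)),("sq",(313,187)),("pad",(359,215)),("term",(141,225)),("tile",(361,176)),("tin",(146,174))]: print(n,blob(p,nonbg,0 if n in("pad",) else 12,s,3))
y=(im[:,:,0]-im[:,:,2]>40)
for n,s,z in [("ls",(192,211),51),("rs",(248,208),51),("ts",(141,225),45)]: print(n,blob(p,y,z,s))
for n,s in [("lp",(192,211)),("rp",(248,208))]: print(n,blob(p,dark|y,33,s)); print(n,blob(p,dark,33,s))
E
```

```text
(185, 220) [112.1 109.7 113.7]
(205, 220) [109.  107.1 110.8]
(205, 228) [90.3 91.2 94.1]
(180, 190) [86.9 90.  92.3]
(240, 210) [117.3 115.4 119.4]
(320, 215) [90.7 94.7 96.8]
(150, 235) [107.9 106.7 100.4]
(220, 200) [127.1 126.2 119.9]
long (array([540.3, 197.3], dtype=float32), ((541.616943359375, 197.71112060546875), (283.7855529785156, 135.29483032226562), 4.141075611114502), np.int32(3419))
round (array([553.,   0.], dtype=float32), ((554.2178955078125, 0.3630218505859375), (134.02481079101562, 282.65692138671875), 85.33013153076172), np.int32(3379))
sq (array([ 557.3, -195.7], dtype=float32), ((560.077392578125, -195.42440795898438), (284.2023620605469, 134.50828552246094), 2.537036657333374), np.int32(3463))
pad (array([ 456.1, -355.9], dtype=float32), ((455.9611511230469, -357.11883544921875), (89.36199951171875, 169.86781311035156), 76.81072998046875), np.int32(1362))
term (array([428.8, 360.4], dtype=float32), ((428.9463806152344, 361.0417785644531), (61.525150299072266, 66.9661636352539), 68.81610870361328), np.int32(340))
tile (array([ 592.6, -359.6], dtype=float32), ((
[... 685 characters left out ...]
6328, 12.756694793701172), 89.8486557006836), np.int32(20))
lp (array([474.3, 195.9], dtype=float32), ((475.1520080566406, 195.87307739257812), (39.17103576660156, 12.929943084716797), 1.1166883707046509), np.int32(57))
lp (array([461. , 195.3], dtype=float32), ((462.0428771972656, 195.59898376464844), (12.947037696838379, 12.89285659790039), 1.1168336868286133), np.int32(21))
rp (array([480.8,  16.7], dtype=float32), ((481.1592712402344, 16.895383834838867), (40.13531494140625, 12.002893447875977), 11.210837364196777), np.int32(43))
rp (array([467.3,  14.5], dtype=float32), ((468.14923095703125, 15.280604362487793), (12.887800216674805, 12.974966049194336), 89.97264099121094), np.int32(16))
```

```bash
cat > go.py <<'E'
import sys;from h import *
from scipy.spatial.transform import Rotation as R
# x y z(grip) yaw : yaw = world direction (deg) of gripped thing's long axis (tool y across it)
def plan(x,y,z,yaw):
    s=read_state();Rm=R.from_quat(s["ee_rot"]).as_matrix();P=s["position"]
    tgt=np.array([x,y,z+grip_point_offset]);d=Rm.T@(tgt-P)/1e3
    cur=np.degrees(np.arctan2(Rm[1,0],Rm[0,0]))   # tool x dir
    roll=-((yaw-cur+90)%180-90)
    print("grip",np.round(P-[0,0,grip_point_offset],1),"yaw",round(cur,1),"tz",np.round(Rm[:,2],3),"j6",round(s["joints"][5],2),"w",round(s["gripper_width"],1),"F",np.round(s["contact_force"],1),"t",s["clock"])
    print("slide",np.round(d,4),"roll",round(roll,1))
if __name__=="__main__": plan(*map(float,sys.argv[1:5]))
E
python3 go.py 474.6 194.5 120 -2
```

```text
grip [ 217.7 -585.8  250. ] yaw -159.6 tz [-0. -0. -1.] j6 -0.26 w 85.2 F [-0.4  0.2 -0.9] t 2.2
slide [-0.5126  0.642   0.13  ] roll 22.4
```

Request:
carry_out(slide=[[-0.51, 0.64, 0], [-0.51, 0.64, 0], [-0.51, 0.64, 0], [-0.51, 0.64, 0], [-0.51, 0.64, 0], [-0.51, 0.64, 0], [-0.51, 0.64, 0], [-0.51, 0.64, 0]], roll=[22, 22, 22, 22, 22, 22, 22, 22], claw=[0.06, 0.06, 0.06, 0.06, 0.06, 0.06, 0.06, 0.06])

```text
clock: 3.2
position: [372.6, -112.4, 405.4]
ee_rot: [0.014, 1.0, 0.0, 0.001]
contact_force: [0.7, -0.4, -0.1]
gripper_width: 60.2
grasp_force: 0.0
```

```bash
python3 go.py 474.6 194.5 100 -2
```

```text
grip [ 372.6 -112.4  250.7] yaw 178.4 tz [ 0.002  0.    -1.   ] j6 -1.73 w 60.2 F [ 0.7 -0.4 -0.1] t 3.2
slide [-0.093   0.3097  0.1509] roll 0.4
```

Request:
carry_out(slide=[[-0.093, 0.31, 0], [-0.093, 0.31, 0], [-0.093, 0.31, 0], [-0.093, 0.31, 0], [-0.093, 0.31, 0], [-0.093, 0.31, 0.06], [-0.093, 0.31, 0.12], [-0.093, 0.31, 0.15]], roll=[0, 0, 0, 0, 0, 0, 0, 0], claw=[0.06, 0.06, 0.06, 0.06, 0.06, 0.06, 0.06, 0.06])

```text
clock: 4.2
position: [473.4, 192.7, 251.7]
ee_rot: [0.014, 1.0, -0.001, -0.002]
contact_force: [-0.5, 0.2, 0.3]
gripper_width: 59.9
grasp_force: 0.0
```

```bash
python3 go.py 475 194.5 41 -2
python3 - <<'E'
from h import *
p=get_image("scene");save(p,"s1",(220,130,340,220),6)
E
```

```text
grip [473.4 192.7  97. ] yaw 178.4 tz [-0.004 -0.003 -1.   ] j6 -2.3 w 59.9 F [-0.5  0.2  0.3] t 4.2
slide [-0.0018  0.0021  0.056 ] roll 0.4
```

View pics/s1.png

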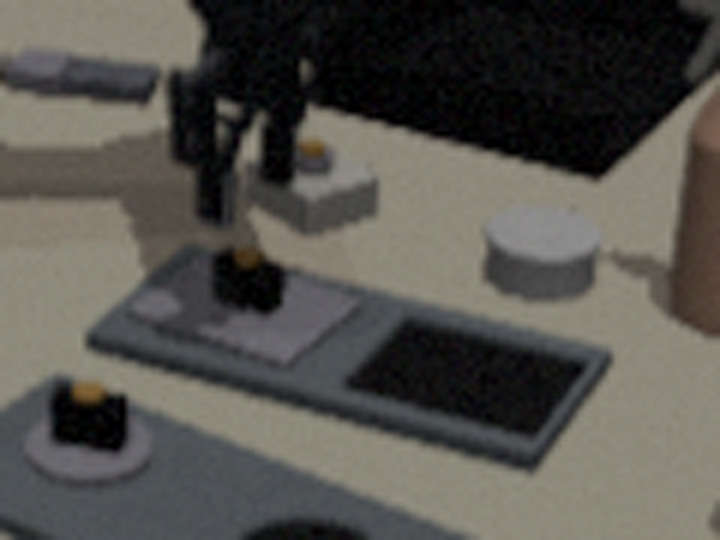

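The fingers straddle the long cover's pull (crop about 248,280). Descend and close.

Request:
carry_out(slide=[[-0.002, 0.002, 0.028], [-0.002, 0.002, 0.056], [-0.002, 0.002, 0.056], [-0.002, 0.002, 0.056], [-0.002, 0.002, 0.056], [-0.002, 0.002, 0.056], [-0.002, 0.002, 0.056], [-0.002, 0.002, 0.056]], roll=[0, 0, 0, 0, 0, 0, 0, 0], claw=[0.06, 0.06, 0.06, 0.0, 0.0, 0.0, 0.0, 0.0])

```text
clock: 5.25
position: [476.7, 195.1, 200.2]
ee_rot: [0.014, 1.0, 0.001, 0.001]
contact_force: [-1.6, -0.1, 6.8]
gripper_width: 15.4
grasp_force: 59.2
```

```bash
python3 go.py 616.4 203.3 41 4.2
python3 - <<'E'
from h import *
for c,z in (("scene",51),("top",51)):
    p=get_image(c)
    for k in ("cover_long_stud",): print(c,[(r["conf"],at_z(p,r["at"],z)) for r in place_of(p,k)[:1]])
E
```

```text
grip [476.7 195.1  45.5] yaw 178.4 tz [ 0.002  0.001 -1.   ] j6 -2.3 w 15.4 F [-1.6 -0.1  6.8] t 5.25
slide [-0.1394  0.0121  0.0048] roll -5.8
scene [(0.9, array([475.41672085, 178.33068507,  51.        ]))]
top [(0.88, array([479.64493614, 205.74536992,  51.        ]))]
```

Request:
carry_out(slide=[[0, 0, -0.003], [0, 0, -0.003]], roll=[0, 0], claw=[0, 0])

```text
clock: 5.7
position: [476.1, 194.7, 201.7]
ee_rot: [0.014, 1.0, 0.0, -0.0]
contact_force: [0.1, -0.6, -2.4]
gripper_width: 15.0
grasp_force: 58.4
```

Request:
carry_out(slide=[[-0.035, 0.003, 0], [-0.07, 0.006, 0], [-0.105, 0.009, 0], [-0.14, 0.012, 0], [-0.141, 0.013, 0], [-0.141, 0.013, 0]], roll=[-1.5, -3, -4.5, -5.8, -5.8, -5.8], claw=[0, 0, 0, 0, 0, 0])

```text
clock: 6.45
position: [616.9, 203.5, 200.6]
ee_rot: [-0.036, 0.999, -0.0, -0.001]
contact_force: [-0.9, -0.7, -2.7]
gripper_width: 15.5
grasp_force: 58.5
```

```bash
python3 go.py 618 204 41 4.2
python3 - <<'E'
from m import *
p=get_image("top");im,d,nb,pl=fit(p)
save(p,"t2",(160,130,230,250),5)
E
```

```text
grip [616.9 203.5  45.9] yaw -175.9 tz [-0.003 -0.001 -1.   ] j6 -2.07 w 15.5 F [-0.9 -0.7 -2.7] t 6.45
slide [-0.0011  0.0004  0.0049] roll -0.1
```

View pics/t2.png

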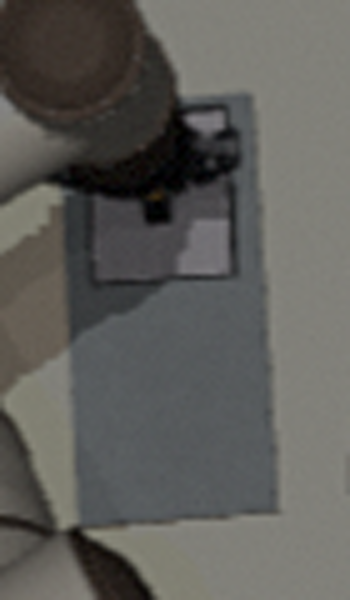

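The cover sits squarely over its recess, with an even dark gap all round (crop 95–235, 105–280). Lower and release.

Request:
carry_out(slide=[[0, 0, 0.004], [0, 0, 0.008], [0, 0, 0.009], [0, 0, 0.009]], roll=[0, 0, 0, 0], claw=[0, 0, 0, 0])

```text
clock: 7.0
position: [617.1, 204.0, 194.3]
ee_rot: [-0.037, 0.999, -0.0, -0.0]
contact_force: [-4.4, 0.1, 6.2]
gripper_width: 15.2
grasp_force: 59.6
```

Request:
carry_out(slide=[[0, 0, 0.004], [0, 0, 0.004], [0, 0, 0.004], [0, 0, -0.03], [0, 0, -0.06], [0, 0, -0.08], [0.02, -0.05, -0.08], [0.04, -0.1, -0.08]], roll=[0, 0, 0, 0, 0, 0, 0, 0], claw=[0.05, 0.05, 0.05, 0.05, 0.05, 0.05, 0.05, 0.05])

```text
clock: 8.0
position: [584.6, 100.6, 273.0]
ee_rot: [-0.037, 0.999, 0.0, 0.0]
contact_force: [0.7, -0.2, -0.8]
gripper_width: 49.9
grasp_force: 0.0
```

```bash
python3 go.py 482 17 110 14
python3 - <<'E'
from m import *
p=get_image("scene");save(p,"s3",(220,150,340,240),6)
E
```

```text
grip [584.6 100.6 118.3] yaw -175.7 tz [ 0.001  0.    -1.   ] j6 -1.94 w 49.9 F [ 0.7 -0.2 -0.8] t 8.0
slide [ 0.1086 -0.0757  0.0081] roll -9.7
```

View pics/s3.png

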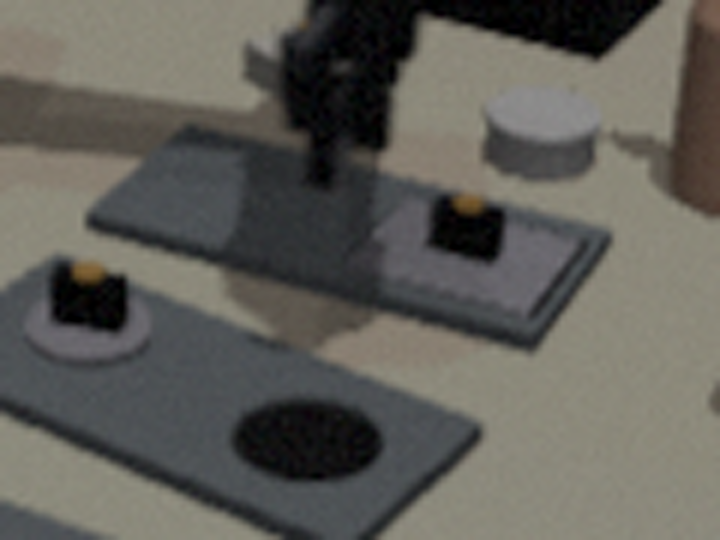

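The long cover lies flush (pull at crop 467,225), and the round one is untouched (90,290). Next the round cover.

Request:
carry_out(slide=[[0.054, -0.038, 0], [0.108, -0.076, 0], [0.1085, -0.0755, 0], [0.1085, -0.0755, 0], [0.1085, -0.0755, 0.02], [0.1085, -0.0755, 0.04], [0.1085, -0.0755, 0.04]], roll=[-9.7, -9.7, -9.7, -9.7, -9.7, -9.7, -9.7], claw=[0.05, 0.05, 0.05, 0.05, 0.05, 0.05, 0.05])

```text
clock: 8.93
position: [483.3, 18.8, 231.5]
ee_rot: [-0.121, 0.993, -0.0, -0.001]
contact_force: [0.0, 0.6, 0.1]
gripper_width: 50.0
grasp_force: 0.0
```

```bash
python3 go.py 482 17 43 14
python3 - <<'E'
from m import *
p=get_image("scene");save(p,"s4",(200,160,280,240),6)
E
```

```text
grip [483.3  18.8  76.8] yaw -166.1 tz [-0.002 -0.001 -1.   ] j6 -1.7 w 50.0 F [0.  0.6 0.1] t 8.925
slide [ 0.0016 -0.0015  0.0338] roll -0.1
```

View pics/s4.png

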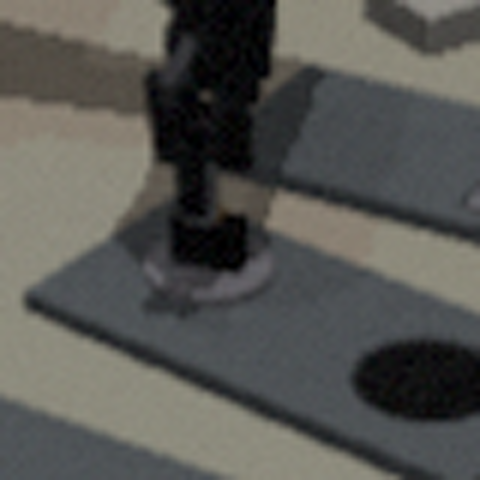

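Gripper is over the round cover's pull (crop 208,240). Descend and close.

Request:
carry_out(slide=[[0.001, -0.001, 0.017], [0.001, -0.001, 0.033], [0.001, -0.001, 0.033], [0.001, -0.001, 0.033], [0.001, -0.001, 0.033], [0.001, -0.001, 0.033], [0.001, -0.001, 0.033], [0.001, -0.001, 0.03]], roll=[0, 0, 0, 0, 0, 0, 0, 0], claw=[0.05, 0.05, 0.05, 0.0, 0.0, 0.0, 0.0, 0.0])

```text
clock: 9.98
position: [481.2, 16.7, 202.6]
ee_rot: [-0.121, 0.993, 0.0, -0.0]
contact_force: [-0.6, -0.6, -1.7]
gripper_width: 14.8
grasp_force: 58.4
```

```bash
python3 go.py 629 -5.7 43 -4.7;python3 - <<'E'
from m import *
p=get_image("top");im,d,nb,pl=fit(p)
save(p,"t4",(225,140,285,250),5)
y=(im[:,:,0]-im[:,:,2]>30)
print(blob(p,y,51,(248,208)))
E
```

```text
grip [481.2  16.7  47.9] yaw -166.1 tz [-0.001 -0.    -1.   ] j6 -1.7 w 14.8 F [-0.6 -0.6 -1.7] t 9.975
slide [-0.1381 -0.0571  0.0048] roll 18.6
(array([614.4, 202.6], dtype=float32), ((614.6630859375, 202.82518005371094), (16.793352127075195, 12.971482276916504), 1.157537579536438), np.int32(27))
```

View pics/t4.png

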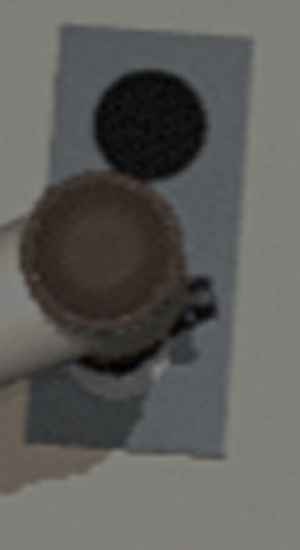

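Request:
carry_out(slide=[[-0.035, -0.014, 0], [-0.07, -0.029, 0], [-0.105, -0.043, 0], [-0.138, -0.057, 0], [-0.138, -0.057, 0], [-0.138, -0.057, 0]], roll=[0, 0, 0, 0, 0, 0], claw=[0, 0, 0, 0, 0, 0])

```text
clock: 10.78
position: [628.3, -5.6, 201.6]
ee_rot: [-0.12, 0.993, 0.0, -0.002]
contact_force: [0.2, 0.4, -2.0]
gripper_width: 14.9
grasp_force: 58.6
```

```bash
python3 go.py 629 -5.7 43 14;python3 - <<'E'
from m import *
p=get_image("top")
save(p,"t5",(225,140,285,220),7)
E
```

```text
grip [628.3  -5.6  46.9] yaw -166.2 tz [-0.003 -0.    -1.   ] j6 -1.58 w 14.9 F [ 0.2  0.4 -2. ] t 10.775
slide [-0.0007 -0.0002  0.0039] roll -0.2
```

View pics/t5.png

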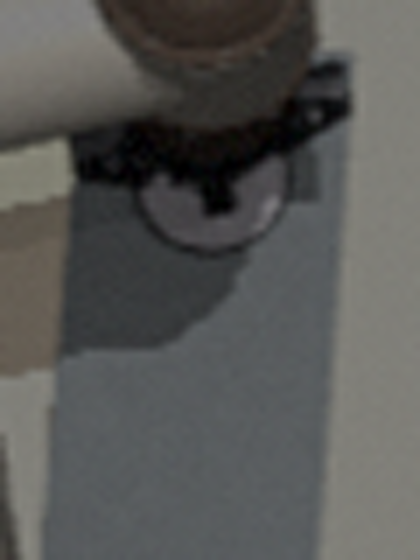

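The disc is ringed by an even dark gap (crop 215,200). Lower.

Request:
carry_out(slide=[[0, 0, 0.004], [0, 0, 0.008], [0, 0, 0.011], [0, 0, 0.011]], roll=[0, 0, 0, 0], claw=[0, 0, 0, 0])

```text
clock: 11.32
position: [628.7, -5.1, 194.9]
ee_rot: [-0.121, 0.993, -0.0, -0.0]
contact_force: [-7.1, 2.3, 13.2]
gripper_width: 14.9
grasp_force: 60.8
```

Request:
carry_out(slide=[[0, 0, 0.006], [0, 0, 0.006], [0, 0, 0.006], [0, 0, -0.03], [0, 0, -0.08], [0.0, 0, -0.12], [0.06, 0, -0.15], [0.12, 0.03, -0.15]], roll=[0, 0, 0, 0, 0, 0, 0, 0], claw=[0.05, 0.05, 0.05, 0.05, 0.05, 0.05, 0.05, 0.05])

```text
clock: 12.32
position: [513.5, -7.3, 343.5]
ee_rot: [-0.12, 0.993, 0.0, 0.003]
contact_force: [-0.2, 0.9, -0.0]
gripper_width: 50.0
grasp_force: 0.0
```

```bash
cat > chk.py <<'E'
from m import *
ims={c:get_image(c) for c in("top","scene")}
for c,p in ims.items():
    w=cloud(p)
    for n,k in (("long",(616.4,203.3,4.2)),("round",(629,-5.7,-4.7))):
        for nm,z in (("cover_%s_stud"%n,45),):
            for r in place_of(p,nm)[:1]: print(c,nm,round(r["conf"],2),at_z(p,r["at"],z))
        # plate/tray heights from depth
        d=np.hypot(w[...,0]-k[0],w[...,1]-k[1]); R=40 if n=="long" else 30
        a=w[...,2][(d<R)&(d>24)&(w[...,2]<30)]; q=w[...,2][(d>50 if n=="round" else d>80)&(np.abs(w[...,0]-k[0]+100)<40)&(np.abs(w[...,1]-k[1]-(-7 if n=="long" else 8))<45)&(w[...,2]<40)]
        print(c,n,"plate z",np.nanmedian(a),a.size,"tray z",np.nanmedian(q),q.size)
E
cat > tst.py <<'E'
from m import *
p=get_image("top");w=cloud(p)
c=np.array([456,-357])
m=(np.hypot(w[...,0]-c[0],w[...,1]-c[1])<110)&(w[...,2]>45)&(w[...,2]<80)
a=w[m];print("bar pts",len(a),"z",np.nanmedian(a[:,2]),cv2.minAreaRect(a[:,:2].astype(np.float32)))
h=(np.hypot(w[...,0]-c[0],w[...,1]-c[1])<110)&(w[...,2]>20)&(w[...,2]<45); print("low",w[h][:,:2].mean(0))
im=cv2.GaussianBlur(p["img"],(3,3),0).max(2)>50
k=np.zeros_like(im);k[190:248,340:385]=1
print(blob(p,im&m,62,(367,214)))
for n,z in(("tester",4),("tester_tip",4),("pad",4)):
    print(n,[(round(r["conf"],2),at_z(p,r["at"],z)) for r in place_of(p,n)[:2]])
save(p,"t6",(330,180,400,250),7)
E
python3 chk.py; python3 tst.py
```

```text
top cover_long_stud 0.89 [620.3 203.1  45. ]
top long plate z 13.492822276626043 166 tray z nan 0
top round plate z nan 0 tray z 13.140605661270683 308
scene cover_long_stud 0.69 [619.6 196.3  45. ]
scene long plate z 12.187668955061667 112 tray z 12.28138589481756 232
scene cover_round_stud 0.57 [626.4  -0.3  45. ]
scene round plate z 12.677257767478409 47 tray z 12.506745447649394 400
bar pts 328 z 66.18666200165876 ((457.2618103027344, -363.5381774902344), (38.46763229370117, 130.2174530029297), 68.58890533447266)
low [ 441.8 -340.3]
(array([ 457.5, -360.4], dtype=float32), ((458.93194580078125, -360.1457214355469), (26.214534759521484, 129.5334014892578), 75.72755432128906), np.int32(279))
tester [(0.91, array([ 456.1, -371. ,    4. ])), (0.65, array([608.2, 210.7,   4. ]))]
tester_tip [(0.63, array([432.9, 372.5,   4. ])), (0.26, array([429.3, 351.1,   4. ]))]
pad [(0.65, array([ 452.9, -348.7,    4. ]))]
  return np.nanmean(a, axis, out=out, keepdims=keepdims)
```

View pics/t6.png

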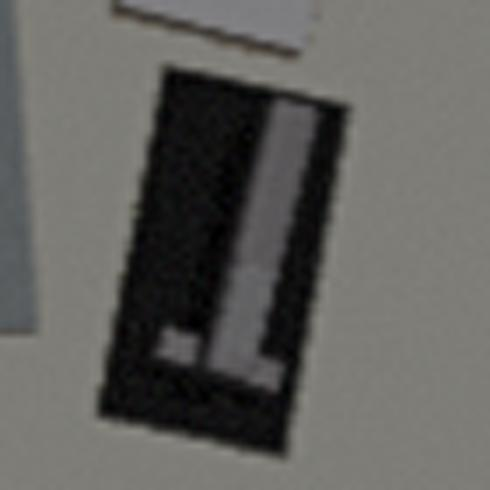

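```bash
python3 - <<'E'
from m import *
p=get_image("top")
a,b=[at_z(p,q,66) for q in((371.9,194.3),(362.9,232.1))]
print(a,b,(a+b)/2,np.linalg.norm(a-b),np.degrees(np.arctan2(*(a-b)[1::-1])))
im=cv2.GaussianBlur(p["img"],(3,3),0).max(2)>50
m=np.zeros_like(im);m[188:240,357:380]=1
print(blob(p,im&m,66,(367,213)))
E
python3 go.py 458 -360 150 -13.3
```

```text
[ 519.4 -377.8   66. ] [ 399.9 -344.5   66. ] [ 459.6 -361.1   66. ] 124.01349233015719 -15.582531447518353
(array([ 459. , -371.1], dtype=float32), ((459.7793884277344, -363.22802734375), (69.6697998046875, 162.2855224609375), 87.79261016845703), np.int32(631))
grip [514.5  -6.7 186.4] yaw -166.1 tz [-0. -0. -1.] j6 -1.63 w 50.2 F [-0.6  0.1  0.1] t 12.875
slide [ 0.1395 -0.3295  0.0365] roll 27.2
```

Request:
carry_out(slide=[[0.024, -0.055, 0], [0.047, -0.11, 0], [0.07, -0.165, 0], [0.094, -0.22, 0], [0.117, -0.275, 0], [0.139, -0.33, 0], [0.139, -0.33, 0.03], [0.139, -0.33, 0.06]], roll=[10, 20, 28.5, 28.5, 28.5, 28.5, 28.5, 28.5], claw=[0.05, 0.05, 0.05, 0.05, 0.05, 0.05, 0.05, 0.05])

```text
clock: 13.88
position: [457.8, -361.9, 280.3]
ee_rot: [0.128, 0.992, -0.0, 0.0]
contact_force: [0.6, 0.6, -0.5]
gripper_width: 49.7
grasp_force: 0.0
```

```bash
python3 go.py 459.5 -361 54 -15
python3 - <<'E'
from m import *
p=get_image("scene");save(p,"s7",(90,200,210,300),6)
E
```

```text
grip [ 457.8 -361.9  125.6] yaw 165.2 tz [ 0. -0. -1.] j6 -1.44 w 49.7 F [ 0.6  0.6 -0.5] t 13.875
slide [-0.0014  0.0013  0.0716] roll 0.2
```

View pics/s7.png

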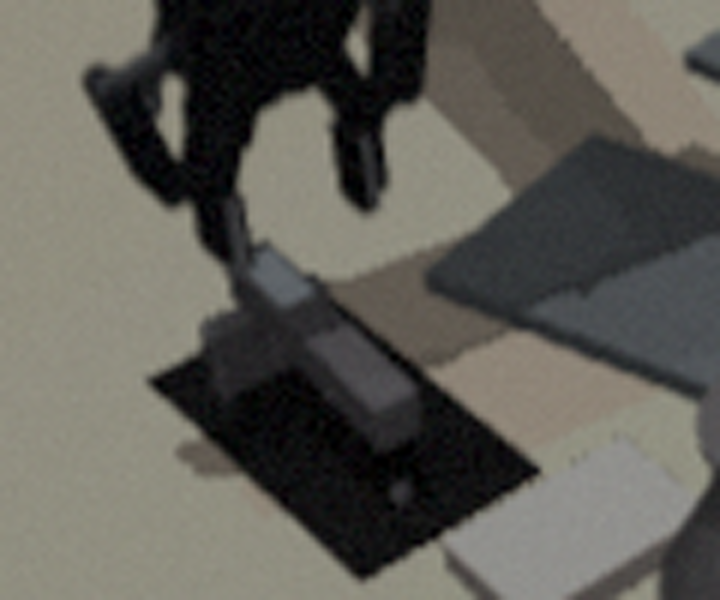

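The tester's tip shows at crop (400,490), the heel at (235,350), and the fingers straddle the bar. Descend and grip.

Request:
carry_out(slide=[[-0.001, 0.001, 0.035], [-0.001, 0.001, 0.068], [-0.001, 0.001, 0.07], [-0.001, 0.001, 0.07], [-0.001, 0.001, 0.07], [-0.001, 0.001, 0.07], [-0.001, 0.001, 0.07], [-0.001, 0.001, 0.07]], roll=[0, 0, 0, 0, 0, 0, 0, 0], claw=[0.05, 0.05, 0.05, 0.0, 0.0, 0.0, 0.0, 0.0])

```text
clock: 14.92
position: [459.9, -360.0, 213.3]
ee_rot: [0.127, 0.992, -0.001, 0.002]
contact_force: [0.1, 0.8, 5.5]
gripper_width: 21.2
grasp_force: 59.2
```

Request:
carry_out(slide=[[0, 0, 0], [0, 0, -0.05], [0, 0, -0.1], [0, 0, -0.12], [0, 0, -0.12]], roll=[0, 0, 0, 0, 0], claw=[0, 0, 0, 0, 0])

```text
clock: 15.55
position: [459.0, -359.6, 332.8]
ee_rot: [0.127, 0.992, -0.0, 0.001]
contact_force: [-0.3, 0.2, -2.4]
gripper_width: 21.1
grasp_force: 59.1
```

```bash
python3 go.py 459.5 -361 54 -15
python3 - <<'E'
from m import *
p=get_image("scene");save(p,"s8",(90,160,210,260),6)
g=read_state()["position"][2]-grip_point_offset
for n in("tester","tester_tip"):
  r=place_of(p,n)[:1];print(n,r,[at_z(p,q["at"],4+120) for q in r])
p=get_image("top")
for n in("tester","tester_tip"):
  r=place_of(p,n)[:1];print(n,r,[at_z(p,q["at"],4+120) for q in r])
E
```

```text
grip [ 459.  -359.6  178.1] yaw 165.4 tz [ 0.003 -0.001 -1.   ] j6 -1.44 w 21.1 F [-0.3  0.2 -2.4] t 15.55
slide [-0.0005 -0.0012  0.1241] roll 0.4
tester [] []
tester_tip [{'at': [147.2, 244.0], 'conf': 0.94}] [array([ 501.8, -379.1,  124. ])]
tester [{'at': [372.9, 212.1], 'conf': 0.59}] [array([ 455.6, -365. ,  124. ])]
tester_tip [] []
```

View pics/s8.png

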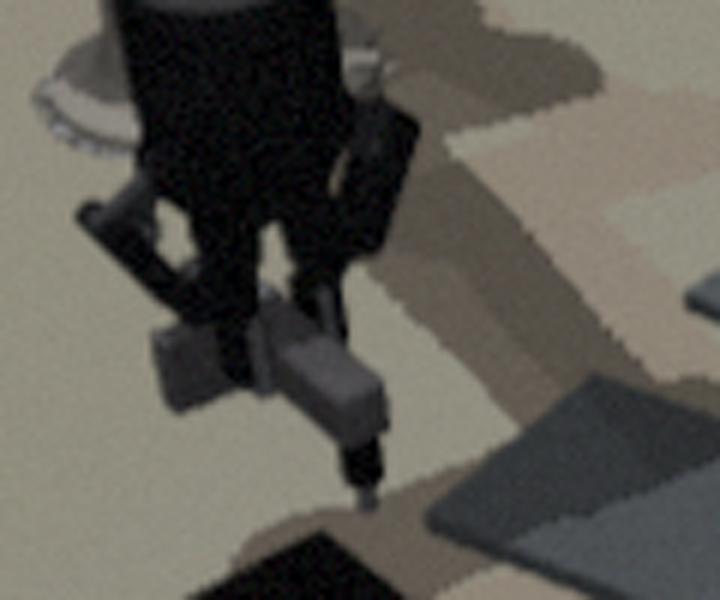

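```bash
python3 - <<'E'
from m import *
p=get_image("scene")
for uv in((151.2,244.7),(147.2,244),(150.5,245.5)): print(at_z(p,uv,123.5))
for n,z in(("terminal_stud",45),("cover_long_stud",45),("cover_round_stud",45)):
  for c in("scene","top"):
    q=get_image(c);print(c,n,[(round(r["conf"],2),at_z(q,r["at"],z),np.array(r["at"])) for r in place_of(q,n)[:1]])
im=p["img"].astype(int); y=cv2.GaussianBlur(p["img"],(3,3),0).astype(int);y=(y[:,:,0]-y[:,:,2]>35)
n,l,s,c=cv2.connectedComponentsWithStats(y[140:260,200:350].astype(np.uint8))
for i in range(1,n):
  if s[i,4]>5: print(c[i]+[200,140],s[i,4],at_z(p,c[i]+[200,140],44))
E
python3 chk.py 2>/dev/null
```

```text
[ 511.  -375.6  123.5]
[ 501.3 -378.7  123.5]
[ 511.7 -378.7  123.5]
scene terminal_stud [(0.84, array([432.2, 357.3,  45. ]), array([273.3, 153.9]))]
top terminal_stud [(0.69, array([416.8, 359.4,  45. ]), array([139.8, 227.9]))]
scene cover_long_stud [(0.68, array([625.4, 212.3,  45. ]), array([302.3, 182.7]))]
top cover_long_stud [(0.65, array([614.4, 213.4,  45. ]), array([187., 167.]))]
scene cover_round_stud [(0.63, array([627.1,   1.5,  45. ]), array([272.5, 211.9]))]
top cover_round_stud [(0.75, array([630.2,  -5.1,  45. ]), array([254.2, 162. ]))]
[344.3 149.4] 148 [649.1 552.1  44. ]
[271.7 153.9] 9 [425.9 355.8  44. ]
[297.6 183.1] 11 [612.5 202.9  44. ]
[271.9 213.4] 17 [628.8  -5.3  44. ]
[308.2 257.9] 27 [ 806.1 -132.5   44. ]
top cover_long_stud 0.83 [619.4 213.5  45. ]
top long plate z 13.286432075357766 288 tray z 12.981503755886706 535
top cover_round_stud 0.66 [639.2   1.7  45. ]
top round plate z 13.716893319426617 89 tray z 13.116529363385098 649
scene cover_long_stud 0.9 [620.5 211.6  45. ]
scene long plate z 12.494409177107343 104 tray z 12.448868799530544 226
scene cover_round_stud 0.57 [630.4  -0.2  45. ]
scene round plate z 12.25194125880904 48 tray z 12.38634807597441 401
```

```bash
cat > tip.py <<'E'
import sys;from go import *
x,y,z,yaw=map(float,sys.argv[1:5]); a=np.radians(yaw)
plan(x-55*np.cos(a),y-55*np.sin(a),z+209.3-grip_point_offset,yaw)
E
python3 tip.py 426.5 357.5 105 15
```

```text
grip [ 459.2 -359.7  176.8] yaw 165.4 tz [-0.  0. -1.] j6 -1.44 w 21.0 F [-1.1 -0.5 -1.4] t 16.8
slide [0.2604 0.6586 0.0172] roll -29.6
```

Request:
carry_out(slide=[[0.022, 0.055, 0], [0.044, 0.11, 0], [0.066, 0.165, 0], [0.088, 0.22, 0], [0.11, 0.275, 0], [0.13, 0.33, 0], [0.15, 0.385, 0], [0.174, 0.44, 0]], roll=[-4, -8, -12, -16, -20, -24, -27, -29.6], claw=[0, 0, 0, 0, 0, 0, 0, 0])

```text
clock: 17.8
position: [401.4, 111.9, 332.1]
ee_rot: [-0.131, 0.991, 0.0, 0.001]
contact_force: [0.9, -0.4, -1.6]
gripper_width: 21.0
grasp_force: 59.3
```

```bash
python3 tip.py 426.5 357.5 90 15
```

```text
grip [401.4 111.9 177.4] yaw -164.9 tz [ 0.002  0.001 -1.   ] j6 -1.97 w 21.0 F [ 0.9 -0.4 -1.6] t 17.8
slide [-0.0331  0.2307  0.033 ] roll 0.1
```

Request:
carry_out(slide=[[-0.008, 0.055, 0], [-0.016, 0.11, 0], [-0.024, 0.165, 0], [-0.033, 0.22, 0], [-0.033, 0.231, 0.015], [-0.033, 0.231, 0.033], [-0.033, 0.231, 0.033], [-0.033, 0.231, 0.033]], roll=[0, 0, 0, 0, 0, 0, 0, 0], claw=[0, 0, 0, 0, 0, 0, 0, 0])

```text
clock: 18.8
position: [374.2, 341.3, 299.0]
ee_rot: [-0.13, 0.991, 0.0, 0.0]
contact_force: [0.2, 0.0, -1.6]
gripper_width: 20.9
grasp_force: 59.3
```

```bash
python3 tip.py 426.5 357.5 55 15;  python3 - <<'E'
from m import *
p=get_image("scene");save(p,"s9",(230,110,310,170),9)
for r in place_of(p,"tester_tip")[:1]: print(r,at_z(p,r["at"],90))
E
```

```text
grip [374.2 341.3 144.3] yaw -165.0 tz [ 0.001  0.    -1.   ] j6 -2.37 w 20.9 F [ 0.2  0.  -1.6] t 18.8
slide [0.0004 0.0021 0.0347] roll -0.0
{'at': [270.9, 144.0], 'conf': 0.6} [426.7 344.6  90. ]
```

View pics/s9.png

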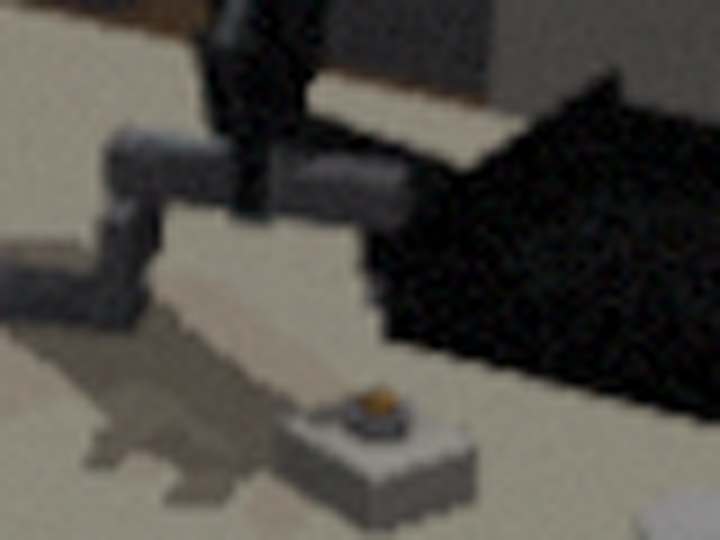

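Tip (crop 377,300) is straight above the stud (380,400). Press.

Request:
carry_out(slide=[[0, 0.002, 0.02], [0, 0.002, 0.036], [0, 0.002, 0.044], [0, 0.002, 0.048], [0, 0.002, 0.05], [0, 0.002, 0.051], [0, 0.002, 0.051], [0, 0.002, 0.051]], roll=[0, 0, 0, 0, 0, 0, 0, 0], claw=[0, 0, 0, 0, 0, 0, 0, 0])

```text
clock: 19.9
position: [372.6, 342.8, 251.3]
ee_rot: [-0.131, 0.991, -0.001, -0.0]
contact_force: [-12.7, -6.2, 23.1]
gripper_width: 20.9
grasp_force: 62.5
```

```bash
python3 tip.py 426.5 357.5 45 15;  python3 - <<'E'
from m import *
p=get_image("scene");save(p,"s10",(230,110,310,170),9)
E
```

```text
grip [372.6 342.8  96.6] yaw -165.0 tz [-0.001 -0.001 -1.   ] j6 -2.37 w 20.9 F [-12.7  -6.2  23.1] t 19.9
slide [-0.0009  0.0003 -0.003 ] roll 0.0
```

View pics/s10.png

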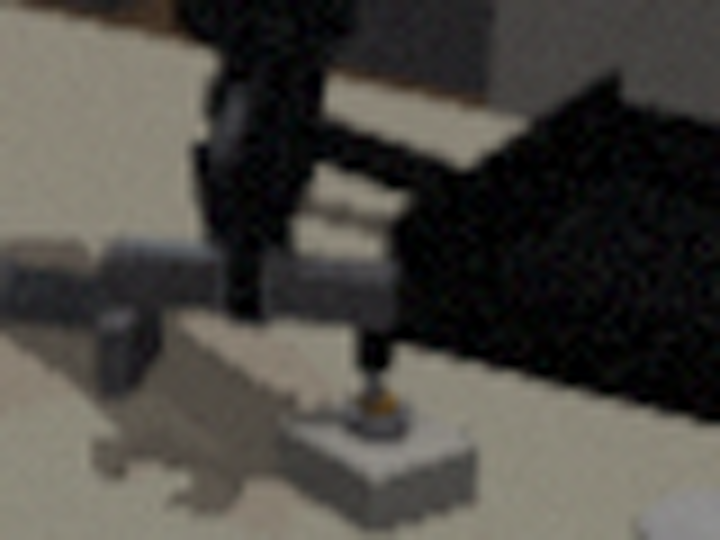

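Tip rests on the terminal stud with 23 N. Lift and go to the long cover.

Request:
carry_out(slide=[[0, 0, -0.04], [0, 0, -0.08], [0, 0, -0.08]], roll=[0, 0, 0], claw=[0, 0, 0])

```text
clock: 20.32
position: [374.1, 344.4, 331.7]
ee_rot: [-0.131, 0.991, 0.004, 0.003]
contact_force: [-1.0, -0.1, -2.3]
gripper_width: 21.1
grasp_force: 59.4
```

```bash
python3 tip.py 614 203 75 5;  cat > cv.py <<'E'
from m import *
p=get_image("scene"); y=cv2.GaussianBlur(p["img"],(3,3),0).astype(int);y=(y[:,:,0]-y[:,:,2]>30)
for n,s in(("long",(297.6,183.1)),("round",(271.9,213.4)),("term",(271.7,153.9))): print(n,blob(p,y,44,s)[::2])
w=cloud(p)
for k in((616.4,203.3),(629,-5.7)):
  d=np.hypot(w[...,0]-k[0],w[...,1]-k[1]);a=w[...,2][(d<33)&(d>24)&(w[...,2]<30)];print("z",np.nanmedian(a),a.size)
for r in place_of(p,"tester_tip")[:1]: print("tip",r)
E
python3 cv.py
```

```text
grip [374.1 344.4 177. ] yaw -165.0 tz [ 0.006  0.008 -1.   ] j6 -2.37 w 21.1 F [-1.  -0.1 -2.3] t 20.325
slide [-0.1405 -0.1894  0.0473] roll 10.0
long (array([612.7, 201.4], dtype=float32), np.int32(14))
round (array([628.8,  -5.3], dtype=float32), np.int32(17))
term (array([612.7, 201.4], dtype=float32), np.int32(14))
z 12.59152461264955 53
z 11.94819441027073 94
tip {'at': [272.4, 135.7], 'conf': 0.71}
```

```bash
cat >> h.py <<'E'
def proj(p,X):
    K=p["mtx"];c=np.linalg.inv(p["world_from_camera"])@np.append(X,1)
    return np.array([K[0,2]+K[0,0]*c[0]/-c[2],K[1,2]-K[1,1]*c[1]/-c[2]])
E
cat > tt.py <<'E'
from m import *
from scipy.spatial.transform import Rotation as R
# expected tip pixel vs dark/grey tip seen
s=read_state();Rm=R.from_quat(s["ee_rot"]).as_matrix()
P=s["position"]+Rm@[-55,0,209.3];p=get_image("scene")
print("exp tip",P,proj(p,P),"seen",[(round(r["conf"],2),np.array(r["at"])) for r in place_of(p,"tester_tip")[:2]])
E
python3 tt.py
```

```text
exp tip [426.4 357.7 118.6] [272.8 135.8] seen [(0.56, array([270.5, 136.5]))]
```

Request:
carry_out(slide=[[-0.035, -0.047, 0], [-0.07, -0.095, 0], [-0.105, -0.142, 0], [-0.14, -0.189, 0], [-0.1405, -0.1895, 0.02], [-0.1405, -0.1895, 0.047], [-0.1405, -0.1895, 0.047], [-0.1405, -0.1895, 0.047]], roll=[3, 6, 9, 10, 10, 10, 10, 10], claw=[0, 0, 0, 0, 0, 0, 0, 0])

```text
clock: 21.52
position: [558.4, 197.2, 280.6]
ee_rot: [-0.044, 0.999, -0.0, 0.0]
contact_force: [-0.8, -0.5, -2.1]
gripper_width: 21.2
grasp_force: 59.4
```

```bash
python3 tt.py; python3 cv.py; python3 tip.py 614 203 45 5
```

```text
exp tip [613.3 201.9  71.3] [298.3 176.2] seen [(0.6, array([293.2, 176.2])), (0.57, array([298.8, 192.1]))]
long (array([614.3, 201. ], dtype=float32), np.int32(13))
round (array([628.9,  -4.7], dtype=float32), np.int32(18))
term (array([614.3, 201. ], dtype=float32), np.int32(13))
z 12.772065231135457 59
z 12.437981811010559 93
tip {'at': [297.2, 179.2], 'conf': 0.55}
grip [558.3 197.2 126.9] yaw -175.0 tz [ 0.002  0.001 -1.   ] j6 -2.1 w 20.9 F [-0.5  0.2 -2. ] t 21.725
slide [-0.001   0.0009  0.0273] roll 0.0
```

Request:
carry_out(slide=[[-0.001, 0.001, 0.015], [-0.001, 0.001, 0.023], [-0.001, 0.001, 0.027], [-0.001, 0.001, 0.029], [-0.001, 0.001, 0.03], [-0.001, 0.001, 0.031], [-0.001, 0.001, 0.031], [-0.001, 0.001, 0.031]], roll=[0, 0, 0, 0, 0, 0, 0, 0], claw=[0, 0, 0, 0, 0, 0, 0, 0])

```text
clock: 22.72
position: [558.5, 197.7, 251.8]
ee_rot: [-0.044, 0.999, -0.0, -0.0]
contact_force: [-7.1, -0.6, 11.0]
gripper_width: 21.2
grasp_force: 61.3
```

```bash
python3 tt.py; python3 cv.py
```

```text
exp tip [613.2 202.4  42.5] [297.7 183.6] seen [(0.79, array([293.9, 184.6])), (0.28, array([283. , 180.7]))]
long (array([628.9,  -4.7], dtype=float32), np.int32(18))
round (array([628.9,  -4.7], dtype=float32), np.int32(18))
term (array([628.9,  -4.7], dtype=float32), np.int32(18))
z 12.494976651508523 61
z 11.652985089015829 86
tip {'at': [293.8, 184.5], 'conf': 0.64}
```

Run:
```python
from m import *
p=get_image("scene");im=p["img"].astype(int)
print("cols 290..305");
for r in range(172,192): print(r,' '.join("%3d/%3d"%(im[r,c].max(),im[r,c,0]-im[r,c,2]) for c in range(290,306)))
```

```text
cols 290..305
172  41/ -3  40/  2  40/ -1  42/ -2  43/  2  40/ -1  39/ -1  44/ -2  45/ -2  42/ -1  34/  0  42/ -2  53/  1  63/ -1  78/  0  97/  2
173  81/ 11  59/  4  50/  3  44/  1  40/  0  43/ -2  42/ -1  45/ -2  42/  1  43/  2  45/  1  52/  3  58/  0  60/  0  65/  1  71/ -1
174 123/ 20 114/ 18 106/ 18 103/ 15  90/ 15  51/  6  36/  2  38/  1  40/ -5  37/  0  62/  7  57/  1  57/ -1  62/ -2  63/ -2  65/  0
175 136/ 23 136/ 22 136/ 24 134/ 20 125/ 20  76/ 12  27/  2  19/ -4  30/ -4  13/  3  79/ 12  68/  5  59/  0  62/  3  64/  1  69/  1
176 135/ 22 136/ 23 131/ 22 136/ 22 135/ 22  78/ 13  19/  3   6/ -2  14/ -1  16/ -2  77/ 13  71/  8  61/  2  61/  1  65/  3  68/  1
177 134/ 22 133/ 23 136/ 23 134/ 22 135/ 21  81/ 13  15/ -5  13/  1   6/ -1   0/  0 102/ 16 119/ 16  84/  8  66/  1  65/  1  63/ -1
178 134/ 21 137/ 23 136/ 20 136/ 22 134/ 22  77/ 13  21/  4   4/  3   3/ -1  13/ -2 114/ 19 136/ 18 119/ 14  87/ 10  72/  2  69/  2
179 132/ 22 136/ 24 134/ 25 136/ 23 134/ 20  86/ 14  30/  6   4/ -1   8/  5  40/  5 119/ 19 139/ 18 139/ 18 125/ 16 114/ 16 110/ 11
180 105/ 10 114/ 13 113/ 13 12
[... 853 characters left out ...]
   5/  5   2/ -1  13/ -5  64/ -2  78/ -5
187  73/ -4  50/ -1  19/  4   6/ -4   8/  0   3/ -3   5/  0   8/  4  12/  2   4/ -2   7/ -3  17/ -1   4/  2  28/  1  73/ -2  86/ -4
188  60/ -2  34/ -3  18/  0  14/ -4   0/  0  21/  5   5/ -1  11/ -3   8/ -1   7/ -2   6/ -1   2/  0   0/  0  24/ -3  85/ -4  99/ -2
189  58/ -3  36/ -1  10/ -4   1/ -1   0/  0  14/  0   0/  0  16/ -4   6/ -3   9/ -7   0/  0  12/  6   0/  0  36/ -5  89/ -4 100/ -4
190  65/ -3  37/ -1   2/  1   6/ -2  15/ -2   5/  0   4/  4  13/  3   6/  2  12/  2   7/  4   6/  2   0/  0  45/ -4  95/ -4 105/ -3
191  84/ -2  73/ -1  59/ -2  41/ -2  24/ -1   2/ -2  15/ -6   5/ -1   2/ -2   2/  0  12/  1   5/  4   0/  0  60/ -4 100/ -5 108/ -5
```

Tip is centred on the long cover's stud. On to the round one.

Request:
carry_out(slide=[[0, 0, -0.03], [0, 0, -0.06], [0, 0, -0.06]], roll=[0, 0, 0], claw=[0, 0, 0])

```text
clock: 23.35
position: [559.8, 198.3, 312.3]
ee_rot: [-0.044, 0.999, 0.002, 0.003]
contact_force: [0.4, 0.6, -1.9]
gripper_width: 21.2
grasp_force: 59.5
```

```bash
python3 cv.py; python3 tip.py 629 -5 75 0
```

```text
long (array([613.8, 201.5], dtype=float32), np.int32(14))
round (array([628.9,  -4.7], dtype=float32), np.int32(18))
term (array([613.8, 201.5], dtype=float32), np.int32(14))
z 12.471927373834944 58
z 12.146747726187527 95
tip {'at': [255.7, 220.3], 'conf': 0.71}
grip [558.8 197.8 154.3] yaw -175.0 tz [-0.001  0.    -1.   ] j6 -2.1 w 21.0 F [-0.5 -0.3 -3. ] t 23.45
slide [ 0.0023 -0.2033  0.0247] roll 5.0
```

Request:
carry_out(slide=[[0, -0.05, 0], [0.001, -0.1, 0], [0.002, -0.15, 0], [0.002, -0.2, 0], [0.002, -0.203, 0.015], [0.002, -0.203, 0.025], [0.002, -0.203, 0.025], [0.002, -0.203, 0.025]], roll=[2, 4, 5, 5, 5, 5, 5, 5], claw=[0, 0, 0, 0, 0, 0, 0, 0])

```text
clock: 24.45
position: [574.9, -3.4, 284.5]
ee_rot: [-0.001, 1.0, -0.0, 0.0]
contact_force: [-0.1, -0.2, -1.5]
gripper_width: 20.9
grasp_force: 59.7
```

```bash
python3 tt.py; python3 cv.py; python3 tip.py 629 -5 45 0
```

```text
exp tip [630.   -3.3  75.2] [273.  204.5] seen [(0.76, array([271.5, 206. ]))]
long (array([613.1, 201.9], dtype=float32), np.int32(15))
round (array([629.7,  -5.9], dtype=float32), np.int32(15))
term (array([613.1, 201.9], dtype=float32), np.int32(15))
z 12.706745856227826 51
z 12.019795552807523 91
tip {'at': [269.4, 208.1], 'conf': 0.9}
grip [574.8  -3.9 130.3] yaw -180.0 tz [ 0.001  0.    -1.   ] j6 -1.85 w 21.0 F [-0.  -1.2 -1.4] t 24.65
slide [ 0.0009 -0.0011  0.0307] roll 0.0
```

Request:
carry_out(slide=[[0.001, -0.001, 0.018], [0.001, -0.001, 0.026], [0.001, -0.001, 0.03], [0.001, -0.001, 0.032], [0.001, -0.001, 0.034], [0.001, -0.001, 0.035], [0.001, -0.001, 0.035], [0.001, -0.001, 0.035]], roll=[0, 0, 0, 0, 0, 0, 0, 0], claw=[0, 0, 0, 0, 0, 0, 0, 0])

```text
clock: 25.65
position: [573.7, -5.4, 251.8]
ee_rot: [-0.0, 1.0, -0.0, 0.001]
contact_force: [-5.5, 0.8, 8.3]
gripper_width: 20.9
grasp_force: 61.3
```

```bash
python3 tt.py
python3 - <<'E'
from m import *
p=get_image("scene");im=p["img"].astype(int)
for r in range(206,220): print(r,' '.join("%3d/%3d"%(im[r,c].max(),im[r,c,0]-im[r,c,2]) for c in range(265,280)))
E
```

```text
exp tip [629.   -5.5  42.5] [271.9 213.9] seen [(0.7, array([269.5, 214.6])), (0.38, array([186.3, 292. ]))]
206 100/ 10 116/ 15 128/ 17 111/ 18  54/ 12   0/  0   5/ -2   2/ -1   0/  0  91/ 15 130/ 20 139/ 23 139/ 25 139/ 24 138/ 23
207  76/ -5  81/ -4  97/  5  92/  8  47/  7  10/ -6   0/  0   5/ -4  12/ -3  90/ 15 128/ 20 137/ 24 136/ 22 140/ 24 137/ 22
208  68/ -5  75/ -5  79/ -7  66/ -4  35/  1   7/ -2   0/  0   0/  0   2/ -2  88/ 13 130/ 21 139/ 24 137/ 22 142/ 23 138/ 22
209  68/ -6  75/ -8  78/-10  72/ -6  41/ -7  12/  5  12/  4   3/  0   7/  0 102/ 17 133/ 21 139/ 24 136/ 23 139/ 24 137/ 22
210  74/ -7  82/ -9  79/ -7  79/ -6  68/ -5  37/ -2  29/  0  32/ -4  56/ -5  88/  5 106/ 11 113/ 14 124/ 17 136/ 24 140/ 24
211  81/ -8  70/ -5  70/ -8  68/ -6  77/ -8  54/ -1  53/ -2  50/  3  66/  1  80/ -6  79/ -7  87/ -5  95/  5 116/ 12 124/ 19
212  79/ -8  55/ -7  41/ -4  38/ -6  58/  6  53/  3  53/ -1  56/  7  88/ 35  92/ 34  82/  4  82/ -7  78/ -6  84/ -5  94/  5
213  72/ -7  38/ -4   8/  5   5/  0  45/ 21  58/ 14  54/  0  51/  7 102/ 55 114/ 66  80/ 22  57/ -4  62/ -5  67/ -5  79/ -7
214  56/ -4  26/  1   8/  4   0/  0  36/ 19  55/ 29  72/ 27  83/ 40  96/ 59  94/ 54  58/ 25  30/  5  31/ -3  43/ -2  72/ -6
215  47/ -1  16/ -4   7/  1   9/ -1  23/  7  36/ 20  61/ 37  73/ 45  73/ 43  51/ 34  23/ 11   4/ -4   5/ -1  15/  1  69/ -5
216  42/ -4  13/  0  10/ -3  12/ -4   9/ -1  12/  1  20/  1  23/ 20  28/ 14  14/ 10   6/  0  13/ -1   6/  2   3/ -3  67/ -6
217  30/ -4   0/  0   5/ -1   8/  2   5/ -2   1/  0  18/ -3   3/ -2   0/  0  11/  2   7/ -5  13/  3   9/ -1   6/  3  65/ -7
218  28/  0   7/ -5  12/ -2  10/ -4  11/ -3   9/ -6  10/ -3   6/ -6   3/  2   6/  3  14/ -2   0/  0   9/  1  14/ -6  77/ -3
219  27/  0   4/  0  10/ -6  11/  3  13/ -8   0/  0   4/ -1   5/ -2   4/ -1  13/ -1  11/ -8   3/ -3   7/ -2  18/-12  89/ -2
```

Round stud touched. Return to the pad.

Request:
carry_out(slide=[[0, 0, -0.04], [0, 0, -0.08], [0, 0, -0.08]], roll=[0, 0, 0], claw=[0, 0, 0])

```text
clock: 26.18
position: [574.7, -5.3, 333.7]
ee_rot: [-0.0, 1.0, 0.001, 0.005]
contact_force: [0.1, -0.0, -1.2]
gripper_width: 20.7
grasp_force: 59.8
```

```bash
python3 cv.py; python3 go.py 457 -357 90 -13.5
```

```text
long (array([613.1, 201.9], dtype=float32), np.int32(15))
round (array([628.8,  -5.3], dtype=float32), np.int32(17))
term (array([613.1, 201.9], dtype=float32), np.int32(15))
z 12.123874825965004 55
z 12.073761234216022 89
tip {'at': [270.8, 191.9], 'conf': 0.81}
grip [573.3  -5.5 174.8] yaw 180.0 tz [ 0.     0.001 -1.   ] j6 -1.84 w 20.7 F [ 0.2 -0.  -2.5] t 26.275
slide [ 0.1161 -0.3516  0.0845] roll 13.5
```

Request:
carry_out(slide=[[0.018, -0.055, 0], [0.036, -0.11, 0], [0.054, -0.165, 0], [0.072, -0.22, 0], [0.09, -0.275, 0], [0.108, -0.33, 0], [0.116, -0.352, 0.03], [0.116, -0.352, 0.06]], roll=[4, 8, 12, 13.5, 13.5, 13.5, 13.5, 13.5], claw=[0, 0, 0, 0, 0, 0, 0, 0])

```text
clock: 27.28
position: [456.0, -359.1, 267.0]
ee_rot: [0.12, 0.993, 0.001, -0.001]
contact_force: [-1.1, 0.4, -2.5]
gripper_width: 20.9
grasp_force: 59.9
```

```bash
python3 go.py 457 -357 58 -13.5;python3 tt.py
```

```text
grip [ 456.  -359.1  112.3] yaw 166.3 tz [-0.002  0.001 -1.   ] j6 -1.42 w 20.9 F [-1.1  0.4 -2.5] t 27.275
slide [-0.0006  0.0022  0.0543] roll -0.2
exp tip [ 509.  -371.9   57.6] [155.1 265. ] seen [(0.89, array([149.5, 266.3])), (0.53, array([271.3, 225.7]))]
```

Request:
carry_out(slide=[[0, 0.002, 0.025], [0, 0.002, 0.043], [0, 0.002, 0.05], [0, 0.002, 0.054], [0, 0.002, 0.055], [0, 0.002, 0.055]], roll=[0, 0, 0, 0, 0, 0], claw=[0, 0, 0, 0, 0, 0])

```text
clock: 28.12
position: [458.3, -355.5, 215.2]
ee_rot: [0.118, 0.993, -0.0, 0.0]
contact_force: [-0.4, 0.7, -1.3]
gripper_width: 21.4
grasp_force: 60.0
```

Request:
carry_out(slide=[[0, 0, 0.003], [0, 0, 0.003], [0, 0, 0.003]], roll=[0, 0, 0], claw=[0, 0, 0])

```text
clock: 28.5
position: [459.2, -355.7, 213.6]
ee_rot: [0.117, 0.993, -0.001, 0.002]
contact_force: [0.9, 1.8, 5.2]
gripper_width: 21.1
grasp_force: 61.1
```

Contact at 5 N; release and rise.

Request:
carry_out(slide=[[0, 0, 0], [0, 0, 0], [0, 0, 0], [0, 0, -0.02], [0, 0, -0.05], [0, 0, -0.1], [0, 0, -0.15], [0, 0, -0.2]], roll=[0, 0, 0, 0, 0, 0, 0, 0], claw=[0.05, 0.05, 0.05, 0.05, 0.05, 0.05, 0.05, 0.05])

```text
clock: 29.5
position: [457.8, -355.4, 413.0]
ee_rot: [0.118, 0.993, 0.0, -0.0]
contact_force: [2.1, -0.5, 0.4]
gripper_width: 50.1
grasp_force: 0.0
```

Request:
carry_out(slide=[[0.0, -0.05, 0], [0.04, -0.1, 0], [0.08, -0.15, 0], [0.12, -0.2, 0]], roll=[0, 0, 0, 0], claw=[0.05, 0.05, 0.05, 0.05])

```text
clock: 30.0
position: [296.7, -520.0, 411.4]
ee_rot: [0.117, 0.993, -0.0, -0.0]
contact_force: [0.4, -0.8, 0.0]
gripper_width: 49.8
grasp_force: 0.0
```

```bash
python3 cv.py; python3 tst.py; python3 chk.py 2>/dev/null
python3 - <<'E'
from m import *
p=get_image("scene");w=cloud(p)
m=(np.hypot(w[...,0]-457,w[...,1]+357)<100)&(w[...,2]>58)&(w[...,2]<75)
a=w[m];A=np.c_[a[:,:2]-[457,-357],np.ones(len(a))];print(len(a),np.linalg.lstsq(A,a[:,2],rcond=None)[0])
E
```

```text
long (array([613.1, 201.9], dtype=float32), np.int32(15))
round (array([628.8,  -5.3], dtype=float32), np.int32(17))
term (array([613.1, 201.9], dtype=float32), np.int32(15))
z 12.802459874101999 56
z 11.840202374702358 93
tip {'at': [156.4, 282.6], 'conf': 0.61}
bar pts 330 z 66.11484860358166 ((455.8343811035156, -362.6673278808594), (49.252140045166016, 129.75332641601562), 69.55855560302734)
low [ 445.2 -336.3]
(array([ 460.5, -356.8], dtype=float32), ((460.95245361328125, -356.78387451171875), (21.87928009033203, 124.14400482177734), 76.7629165649414), np.int32(264))
tester [(0.82, array([ 462.7, -359.2,    4. ]))]
tester_tip [(0.85, array([ 511.2, -366.7,    4. ]))]
pad [(0.64, array([ 460.1, -346.7,    4. ])), (0.62, array([ 632.3, -194.7,    4. ]))]
top cover_long_stud 0.69 [613.3 203.3  45. ]
top long plate z 12.76423153974622 282 tray z 13.075835004314285 539
top cover_round_stud 0.62 [631.2   1.7  45. ]
top round plate z 13.356332655258484 88 tray z 12.914468629779321 647
scene cover_long_stud 0.59 [608.6 211.3  45. ]
scene long plate z 12.102315967311938 109 tray z 12.296380891525814 236
scene cover_round_stud 0.67 [624.3  15.9  45. ]
scene round plate z 12.352120719417599 49 tray z 12.41337670565781 399
344 [ 0.   0.2 65.7]
```

```bash
python3 -c "
from bench import *
print(job_done())"
```

```text
the job is handed in; nothing more can be done
None
```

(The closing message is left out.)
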